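# Rinse the blue cup and line up the drying row

### The job

Take the blue upturned cup off the bamboo drying board and press it, mouth down, onto the sprung star pad of the glass rinser until the pad is fully depressed, keeping it down for half a second. Then set the blue cup back gently, still mouth down, and get the two white cups, by sliding and without lifting them, into one even row with it: one cup on each of the three cork discs of the board. Leave the mug and the whisk where they are.

Things in the scene. Friction and masses are not known exactly. Their poses are not given: they have to be found in the camera images.
- cup_blue: The used cup: blue upturned handleless ceramic cup, a round tube closed on top: 62 mm outside diameter at the mouth and 60 mm near the top, 85 mm tall, wall 4 mm, about 0.2 kg. Origin: centre of the mouth, i.e. the middle of its underside; z points up to the closed end. Starts on the board, its mouth down.
- cup_white_a: White upturned handleless ceramic cup, a round tube closed on top: 62 mm outside diameter at the mouth and 60 mm near the top, 85 mm tall, wall 4 mm, about 0.2 kg. Origin: centre of the mouth, i.e. the middle of its underside; z points up to the closed end. Starts on the board, its mouth down.
- cup_white_b: Second white upturned handleless ceramic cup, a round tube closed on top: 62 mm outside diameter at the mouth and 60 mm near the top, 85 mm tall, wall 4 mm, about 0.2 kg. Origin: centre of the mouth, i.e. the middle of its underside; z points up to the closed end. Starts on the board, its mouth down.
- board: Fixed bamboo drying board, 170 mm (x) by 340 mm (y), 12 mm thick, with three cork discs inlaid flush in a row along its y, 100 mm apart. Origin: centre of its underside; the discs lie 30 mm from its middle towards its +x edge (away from the robot).
- disc_left (a point): Centre of the cork disc (60 mm wide, dark grey rim to 74 mm) at the board's +y end, on the board's top face, 12 mm over the table.
- disc_mid (a point): Centre of the middle cork disc, on the board's top face.
- disc_right (a point): Centre of the cork disc at the board's -y end, on the board's top face.
- rinser: Fixed glass rinser: round steel dish, 152 mm wide and 18 mm high, with a black star pad with white ribs above its middle. Origin: centre of its underside.
- pad_top (a point): Centre of the top of the rinser's sprung round pad, 84 mm wide, 42 mm over the table when free; moves down with the pad.
- rinser_pad (a joint): Travel of the sprung pad: 0 free, 0.010 m fully down at its stop. It begins to move at about 5 N and is fully down at about 11 N; springs back when released.
- mug: Grey ceramic mug, 80 mm wide and 95 mm tall with a side handle, upright at the left of the work area; leave alone. Origin: centre of its underside.
- whisk: Steel balloon whisk, 255 mm long, lying flat along its x; leave alone. Origin: under the middle of its length.

How it is judged:
On the way:
1. the blue cup, upright with its mouth down (within 0.15 rad) and centred on the pad within 12 mm, presses the rinser's pad fully down (at least 8.5 of its 10 mm) for 0.5 s (value of joint rinser_pad above 0.0085 m and horizontal distance between cup_blue and pad_top below 0.012 m and angle between cup_blue's own z axis and vertical below 0.15 rad and contact force between cup_blue and rinser above 4 N), for 0.5 s.
At the end, for the whole second after the job is handed in: On each of the three cork discs stands one of the three cups (any order), its centre within 10 mm of the disc's centre, mouth down on the board's top face, level within 0.1 rad, at rest and released; the rinser's pad has sprung back (less than 2 mm down) (horizontal distance between any of cup_blue, cup_white_a, cup_white_b and disc_left below 0.01 m and horizontal distance between any of cup_blue, cup_white_a, cup_white_b and disc_mid below 0.01 m and horizontal distance between any of cup_blue, cup_white_a, cup_white_b and disc_right below 0.01 m and angle between each of cup_blue, cup_white_a, cup_white_b's own z axis and vertical below 0.1 rad and height (world z) of cup_blue between 0.006 and 0.018 m and linear speed of each of cup_blue, cup_white_a, cup_white_b below 0.02 m/s and height (world z) of cup_white_a between 0.006 and 0.018 m and height (world z) of cup_white_b between 0.006 and 0.018 m and value of joint rinser_pad below 0.002 m); the robot touches nothing.
It fails at once if a white cup is lifted: its underside rises more than 20 mm above the board (slide the white cups, do not lift them) (height (world z) of any of cup_white_a, cup_white_b above 0.032 m).
It fails at once if a cup tips by more than 0.5 rad (angle between any of cup_blue, cup_white_a, cup_white_b's own z axis and vertical above 0.5 rad).
It fails at once if the blue cup is dropped or knocked: it moves faster than 0.35 m/s while the fingers do not touch it (a fall of some 6 mm) (contact force between cup_blue and the fingers below 0.05 N and linear speed of cup_blue above 0.35 m/s).
It fails at once if the mug or the whisk is moved by more than 30 mm (distance of any of mug, whisk from where it was at the start of the episode above 0.03 m).
It also fails if it takes over 58 s, if anything falls off the work surface, if the arm or the gripper's body presses on something with over 40 N, if the wrist force passes 120 N, or if a joint passes its speed limit or range.

### The arm

A 6-joint arm with a two-finger parallel gripper is mounted at the origin on the work surface. World frame = base frame: x ahead of the robot, y to its left, z up, the work surface at z = 0. Lengths are in m, angles in rad, forces in N, time in s.
With the tool pointing down it reaches from about 0.375 to 0.9 m from the base axis. Payload 3.1 kg.
Tool frame: the origin (TCP) lies at the very end of the fingers, on their centre line; the grasp point (between the pads) lies 19 mm behind it; z points along the fingers, y is the line along which they close (so a half turn about z gives the same grasp; the last joint's range is limited). The gripper opens to 85 mm and grips with 20 to 120 N. Pads are 22 mm wide; open, the fingers measure 114 mm over their backs; the gripper's body (76 mm by 85 mm) begins 54 mm behind the grasp point. The pads swing forward as they close: fully open they stand 13 mm farther back than shut.
Start: joints at [-1.399, 0.527, 1.433, -0, 1.181, -0.178], TCP at [0.214, -0.587, 0.231] pointing down, gripper open.
Joint ranges: [-3.08, 3.08], [-0.75, 2.2], [0.22, 2.44], [-1.43, 4.57], [0, 2.65], [-2.85, 2.85]. Speed limits (rad/s): [2.79, 2.79, 3.14, 3.14, 3.14, 3.14].

### API

Orientations are given as a unit quaternion [x, y, z, w].
In Python, from station import telemetry, snapshot, ticket gives the robot as it stands.
- The arm moves only by the tool move_arm, never from a script. Its argument "commands" is text: rows parted by semicolons, each of 7 numbers parted by spaces: the shift along the tool's x, y, z in mm, then the turn, a rotation vector about the tool's x, y, z in degrees, then the opening, from -1 (shut) to 1 (fully open). A call has exactly 5 rows; each row is the pose to reach, as a shift and turn from the pose commanded when the call began, along the tool's axes at that moment; what a row does not reach only later rows make up. A row lasts 1/8 s, in which the tool goes at most 62.5 mm and 10.7 degrees, less where a joint would pass 70% of its speed; a pose out of reach is approached as far as the arm can. A call with a gripper value outside its range is refused whole. The fingers move at their own pace and stop on an object; "grip_force" is the grip in N (left out, the last holds). Time passes only in rows, so rows that repeat a pose let the fingers close, or fill a call up. It gives the time, the measured TCP pose, the force, the opening and the grip force at its end, in the units of the state.
- telemetry.sense(): the state, without advancing time (a new reading comes with each control period).
- snapshot(name): name is "side" or "top" or "wrist"; returns a dict with "image" (384x512x3 uint8, red, green, blue), "fx", "fy", "cx", "cy" (pixels), "k1" (the pictures are not rectified: a ray, as slopes to the right and down, at radius r is drawn at 1 + k1 r^2 times it, then the intrinsics apply), "pose" (4x4, takes a point from camera to world coordinates). Camera axes: x right, y down, z forward; pixel columns grow to the right and rows downward; lengths in m; the calibration is good to about 2 mm. A picture is of the moment at which its call begins. There is no depth.
- ticket.sign_off(): hands the job in; it is judged then, once.
The state is a dict: "t": time; "q": joint angles; "qd": joint speeds; "tau": joint torques, N m; "tcp_pos": TCP position; "tool_rot": TCP orientation; "force": force on the tool from outside, world axes, zero at the start; "ft_torque": the same for the moment, N m; "finger_gap": opening from 0.0 (shut) to 1.0 (fully open); "gripper_force": force on a finger pad.
Only numpy, scipy, OpenCV 4.12 (cv2) and the standard library are available. Lean on these libraries where they do the work, as an engineer would, in place of code of your own. Each camera call takes 0.05 s, during which the arm holds its last target. There are 200 camera calls.

## Working session

There is one attempt and no reset: what is moved stays moved. The work goes in short steps, Python scripts to look and compute and a tool call to move; the robot and the scene stay as the last step left them, time stands still between calls to the robot, and variables do not carry over. Pictures are saved under pics/ and viewed, at most 10 in all, crops included, and the job is handed in when it is done.

Besides the shell and the picture viewer there is one more tool, called after "Emit:" in YAML: its name, and indented under it one key for each argument. move_arm: Moves the arm, as the interface text tells. Its arguments: {"type":"object","properties":{"commands":{"type":"string"},"grip_force":{"type":"number"}},"required":["commands"]}

```bash
mkdir -p pics; cat > h.py <<'E'
import numpy as np, cv2
from station import telemetry, snapshot, ticket
def ray(s,u,v):
    p=np.array([[(u-s['cx'])/s['fx'],(v-s['cy'])/s['fy']]])[0]
    q=p.copy()
    for _ in range(20): q=p/(1+s['k1']*(q@q))
    P=np.array(s['pose']); return P[:3,3],P[:3,:3]@np.array([q[0],q[1],1.])
def onz(s,u,v,z):
    o,d=ray(s,u,v); return o+d*(z-o[2])/d[2]
def proj(s,X):
    P=np.array(s['pose']); c=P[:3,:3].T@(np.array(X)-P[:3,3]); q=c[:2]/c[2]; q=q*(1+s['k1']*(q@q))
    return q*[s['fx'],s['fy']]+[s['cx'],s['cy']]
def snap(n,f):
    s=snapshot(n); cv2.imwrite(f'pics/{f}.png',cv2.cvtColor(s['image'],cv2.COLOR_RGB2BGR)); np.savez(f'pics/{f}.npz',**s); return s
E
python3 - <<'E'
from h import *
np.set_printoptions(precision=4,suppress=True)
for n in('top','side'):
    s=snap(n,n+'0'); print(n,s['fx'],s['k1'],s['cx'],s['cy']); print(np.array(s['pose']))
print(telemetry.sense())
E
```

```text
top 478.74844662787046 0.030899371695873576 248.4834188002559 188.44478829133567
[[-0.0187 -0.9846  0.1736  0.2404]
 [-0.9997  0.0153 -0.021  -0.0262]
 [ 0.018  -0.1739 -0.9846  1.6329]
 [ 0.      0.      0.      1.    ]]
side 452.4636826238874 -0.16379227917296926 260.72402942933155 196.14266442549263
[[-0.9681 -0.1462  0.2033  0.2299]
 [-0.2499  0.512  -0.8219  1.2083]
 [ 0.0161 -0.8465 -0.5322  0.8736]
 [ 0.      0.      0.      1.    ]]
{'t': 0.1, 'q': array([-1.3995,  0.5284,  1.4338,  0.    ,  1.1814, -0.1785]), 'qd': array([ 0.0002,  0.0002, -0.0025,  0.0017,  0.0002, -0.0003]), 'tau': array([ -0.0003, -44.3305, -17.8586,  -0.0003,   0.0039,   0.    ]), 'tcp_pos': array([ 0.2141, -0.5865,  0.2304]), 'tool_rot': array([ 0.9847,  0.174 ,  0.    , -0.001 ]), 'force': array([ 0.7078, -0.5242,  0.2518]), 'ft_torque': array([ 0.0109, -0.0295, -0.011 ]), 'gripper_force': 0.0, 'finger_gap': 0.9987556115707478}
```

View pics/top0.png

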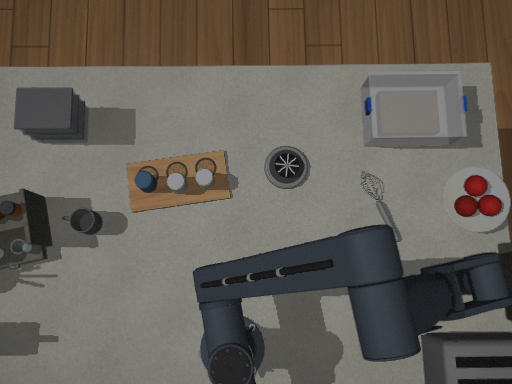

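View pics/side0.png

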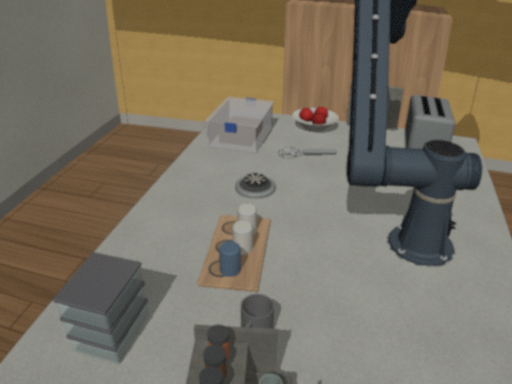

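The top view shows the board at (128–230, 150–212), the blue cup at (146,181), the white cups at (176,181) and (205,177), the discs slightly above them, and the rinser at (287,167). The side view agrees with this order.

```bash
python3 - <<'E'
from h import *
np.set_printoptions(precision=4,suppress=True)
s=np.load('pics/top0.npz'); im=s['image']; hsv=cv2.cvtColor(im,cv2.COLOR_RGB2HSV)
c=im[135:225,115:315]; cv2.imwrite('pics/c0.png',cv2.cvtColor(cv2.resize(c,None,fx=4,fy=4,interpolation=cv2.INTER_CUBIC),cv2.COLOR_RGB2BGR))
roi=np.zeros(im.shape[:2],np.uint8); roi[140:220,120:238]=255
def big(m,k=1):
    cs,_=cv2.findContours(m,cv2.RETR_EXTERNAL,cv2.CHAIN_APPROX_NONE); return sorted(cs,key=cv2.contourArea)[::-1][:k]
wood=cv2.inRange(hsv,(8,70,60),(25,255,255))&roi
b=big(cv2.morphologyEx(wood,cv2.MORPH_CLOSE,np.ones((5,5))))[0]
pts=np.array([onz(s,*p[0],.012)[:2] for p in b],np.float32)
r=cv2.minAreaRect(pts); print('board',r, cv2.boxPoints(r))
blue=cv2.inRange(hsv,(95,80,30),(125,255,255))&roi
wh=cv2.inRange(hsv,(0,0,120),(179,45,255))&roi&cv2.dilate(cv2.fillPoly(np.zeros_like(roi),[cv2.convexHull(b)],255),None)
for n,m,k in(('blue',blue,1),('white',wh,4)):
    for q in big(m,k): print(n,cv2.contourArea(q),cv2.boundingRect(q),cv2.minEnclosingCircle(q),onz(s,*cv2.minEnclosingCircle(q)[0],.08))
E
```

```text
board ((0.5579692125320435, 0.18231402337551117), (0.1700141280889511, 0.3391861915588379), 7.463738918304443) [[0.4517 0.3394]
 [0.4957 0.0031]
 [0.6643 0.0252]
 [0.6202 0.3615]]
blue 290.5 (135, 171, 21, 21) ((145.2096710205078, 181.2096710205078), 11.107685089111328) [0.5436 0.2796 0.08  ]
white 195.0 (167, 173, 17, 17) ((175.0898895263672, 180.8314666748047), 8.431748390197754) [0.5434 0.1819 0.08  ]
white 189.0 (196, 169, 16, 17) ((203.5487823486328, 176.63414001464844), 8.378107070922852) [0.5561 0.0884 0.08  ]
white 41.0 (125, 149, 100, 64) ((177.0, 181.0), 56.302852630615234) [0.5427 0.1756 0.08  ]
white 0.0 (225, 199, 4, 1) ((226.5, 199.0), 1.500100016593933) [0.4802 0.0134 0.08  ]
```

View pics/c0.png

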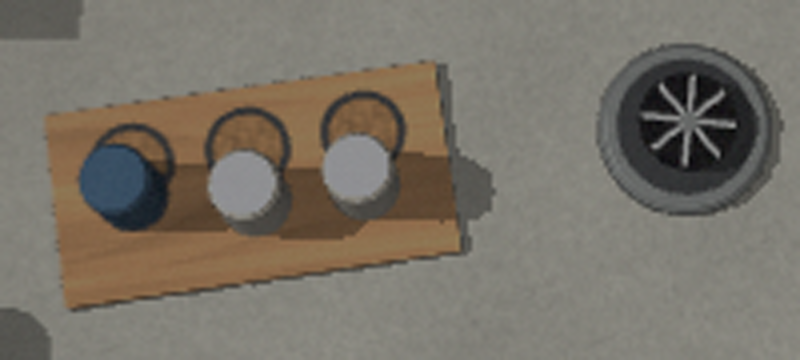

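The crop shows cup tops at crop pixels blue (115,177), white (242,185) and (357,168). Disc rims are centred near (132,166), (248,150) and (362,134), and the star is at (688,121).

```bash
python3 - <<'E'
from h import *
np.set_printoptions(precision=4,suppress=True)
s=np.load('pics/top0.npz'); im=s['image'];hsv=cv2.cvtColor(im,cv2.COLOR_RGB2HSV)
f=lambda x,y:((x+.5)/4-.5+115,(y+.5)/4-.5+135)
for n,x,y,z in(('blue',115,177,.097),('wA',242,185,.097),('wB',357,168,.097),('dL',132,166,.012),('dM',248,150,.012),('dR',362,134,.012),('star',688,121,.042)): print(n,onz(s,*f(x,y),z))
# rinser dish outer by contour of darker/steel vs. table: pad black
m=cv2.inRange(hsv,(0,0,0),(179,255,75)); m[:,:264]=0;m[:,312:]=0;m[:145]=0;m[190:]=0
q=max(cv2.findContours(m,cv2.RETR_EXTERNAL,cv2.CHAIN_APPROX_NONE)[0],key=cv2.contourArea);print(cv2.fitEllipse(q))
# tight cup tops: threshold & world circle on z=.097
for n,m in(('b',cv2.inRange(hsv,(95,80,70),(125,255,255))),('w',cv2.inRange(im,(140,140,140),(255,255,255)))):
    m[:140]=0;m[220:]=0;m[:,:130]=0;m[:,222:]=0
    for q in cv2.findContours(m,cv2.RETR_EXTERNAL,cv2.CHAIN_APPROX_NONE)[0]:
        if cv2.contourArea(q)>80:
            p=np.array([onz(s,*a[0],.097)[:2]*1000 for a in q],np.float32);print(n,cv2.minEnclosingCircle(p))
# side view: cup tops
t=np.load('pics/side0.npz');h=cv2.cvtColor(t['image'],cv2.COLOR_RGB2HSV)
cv2.imwrite('pics/c1.png',cv2.cvtColor(cv2.resize(t['image'][165:295,190:290],None,fx=4.5,fy=4.5,interpolation=cv2.INTER_CUBIC),cv2.COLOR_RGB2BGR))
for X in([.543,.28,.097],[.541,.18,.097],[.555,.087,.097],[.5748,.2853,.012],[.6007,.0871,.012]): print(proj(t,X), (proj(t,X)-[190,165])*4.5)
E
```

```text
blue [0.5481 0.2823 0.097 ]
wA [0.5399 0.1795 0.097 ]
wB [0.5527 0.086  0.097 ]
dL [0.5746 0.285  0.012 ]
dM [0.5872 0.1859 0.012 ]
dR [0.5999 0.0879 0.012 ]
star [ 0.6004 -0.1917  0.042 ]
((286.2596435546875, 166.1027374267578), (32.58332061767578, 34.35968017578125), 101.87200927734375)
b ((546.9738159179688, 285.8105163574219), 27.404340744018555)
w ((541.3751220703125, 178.82969665527344), 25.549549102783203)
w ((554.0457153320312, 87.02082061767578), 25.287996292114258)
[230.2946 245.7514] [181.3259 363.3812]
[241.3367 225.3537] [231.0151 271.5918]
[245.5488 207.6861] [249.9698 192.0873]
[219.7952 268.2634] [134.0784 464.6854]
[231.9666 227.5185] [188.8496 281.3335]
```

View pics/c1.png

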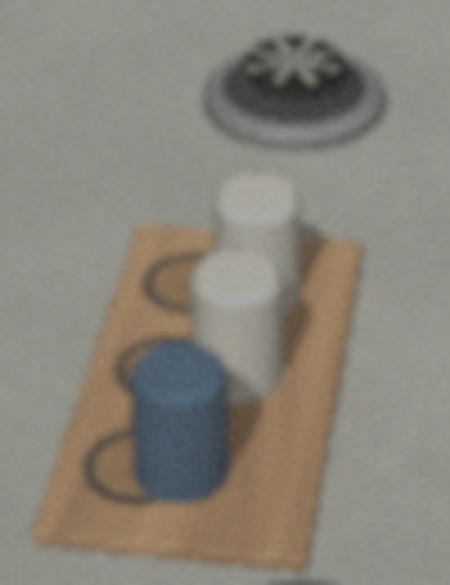

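```bash
cat >> h.py <<'E'
from scipy.spatial.transform import Rotation as R
def go(x,y,z,yaw=97.5):
    "shift (mm) and turn (deg) in tool axes from the measured pose; yaw = world angle of tool x, tool down"
    s=telemetry.sense(); r=R.from_quat(s['tool_rot']); a=np.radians(yaw)/2
    t=R.from_quat([np.cos(a),np.sin(a),0,0])
    print('go',np.round(r.inv().apply(np.array([x,y,z])-s['tcp_pos'])*1000,1),np.round(np.degrees((r.inv()*t).as_rotvec()),1),'t',round(s['t'],2),'tcp',np.round(s['tcp_pos'],4),'F',np.round(s['force'],1),'gap',round(s['finger_gap'],3))
E
python3 -c "
from h import *
go(.45,-.3,.28,60);go(.5,-.2,.28,60)"
```

```text
go [ 319.8 -188.4  -49.1] [ -0.1  -0.1 -40. ] t 0.1 tcp [ 0.2141 -0.5865  0.2304] F [ 0.7 -0.5  0.3] gap 0.999
go [ 401.  -265.2  -48.9] [ -0.1  -0.1 -40. ] t 0.1 tcp [ 0.2141 -0.5865  0.2304] F [ 0.7 -0.5  0.3] gap 0.999
```

Emit:
move_arm:
  commands: "53 -31 -8 0 0 -8 1; 106 -63 -16 0 0 -16 1; 160 -94 -25 0 0 -24 1; 213 -126 -33 0 0 -32 1; 266 -157 -41 0 0 -40 1"

```text
t: 0.72
tcp_pos: [0.4111, -0.3466, 0.2723]
tool_rot: [0.865, 0.502, 0.0, -0.0]
force: [0.3, -0.6, 0.7]
finger_gap: 0.998
gripper_force: 0.0
```

```bash
python3 -c "
from h import *
go(.5,-.05,.30,97.5);go(.52,.1,.3)"
```

```text
go [301.7 -69.9 -27.6] [ -0.   -0.  -37.2] t 0.72 tcp [ 0.4111 -0.3466  0.2723] F [ 0.3 -0.6  0.7] gap 0.998
go [ 441.9 -126.9  -27.5] [ -0.   -0.  -37.2] t 0.72 tcp [ 0.4111 -0.3466  0.2723] F [ 0.3 -0.6  0.7] gap 0.998
```

Emit:
move_arm:
  commands: "60 -14 -6 0 0 -8 1; 120 -28 -12 0 0 -16 1; 180 -42 -18 0 0 -24 1; 240 -56 -24 0 0 -32 1; 300 -70 -28 0 0 -37 1"

```text
t: 1.35
tcp_pos: [0.4997, -0.0516, 0.3004]
tool_rot: [0.661, 0.75, 0.0, 0.0]
force: [1.4, -0.6, -0.0]
finger_gap: 0.997
gripper_force: 0.0
```

```bash
python3 -c "
from h import *
go(.51,.19,.3)"
```

```text
go [238.4  40.6   0.4] [ 0.   0.  -0.3] t 1.35 tcp [ 0.4997 -0.0516  0.3004] F [ 1.4 -0.6 -0. ] gap 0.997
```

Emit:
move_arm:
  commands: "60 10 0 0 0 0 1; 120 20 0 0 0 0 1; 180 30 0 0 0 0 1; 238 40 0 0 0 0 1; 238 40 0 0 0 0 1"

```text
t: 1.98
tcp_pos: [0.5092, 0.1913, 0.2998]
tool_rot: [0.66, 0.751, 0.0, -0.001]
force: [-0.5, 0.0, -0.2]
finger_gap: 1.001
gripper_force: 0.0
```

```bash
python3 -c "
from h import *
np.set_printoptions(precision=4,suppress=True)
s=snap('wrist','w1');print(np.array(s['pose']));go(.547,.284,.2)
for n,X in dict(blue=[.547,.283,.097],A=[.541,.179,.097],B=[.5535,.0865,.097],dL=[.5747,.2852,.012],dM=[.5877,.186,.012],dR=[.6005,.0875,.012]).items(): print(n,proj(s,X))
"
```

```text
[[ 0.9916  0.1229  0.0413  0.499 ]
 [ 0.1296 -0.9387 -0.3194  0.2728]
 [-0.0005  0.322  -0.9467  0.4425]
 [ 0.      0.      0.      1.    ]]
go [89.3 49.6 99.7] [-0.1  0.  -0.2] t 2.02 tcp [0.5093 0.1892 0.2998] F [-0.2 -0.3  0.5] gap 0.999
blue [306.7626  78.1822]
A [285.3233 173.966 ]
B [283.597  247.4774]
dL [318.8959  80.1684]
dM [314.7179 156.475 ]
dR [310.8899 222.241 ]
```

View pics/w1.png

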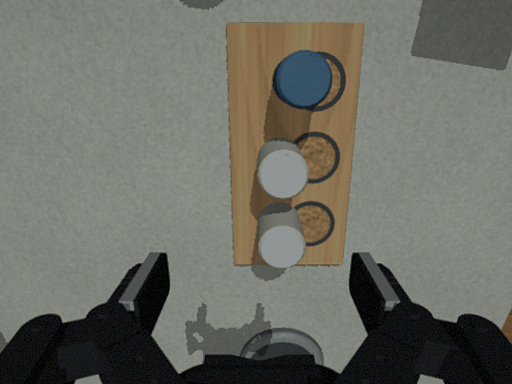

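The wrist view shows the blue cup top at about (304,78), the white tops at (283,174) and (282,246), and the disc rims at about (316,80), (314,157) and (310,223). These are within 2–3 px of my predictions, so I'll fit them precisely.

```bash
cat >> h.py <<'E'
def tops(s,z=.097):
    im=s['image'];hsv=cv2.cvtColor(im,cv2.COLOR_RGB2HSV)
    for n,m in(('blue',cv2.inRange(hsv,(98,80,50),(125,255,255))),('white',cv2.inRange(im,(165,)*3,(255,)*3))):
        m=cv2.morphologyEx(m,cv2.MORPH_OPEN,np.ones((5,5)))
        for q in cv2.findContours(m,cv2.RETR_EXTERNAL,cv2.CHAIN_APPROX_NONE)[0]:
            if cv2.contourArea(q)>500:
                e=cv2.fitEllipse(q); print(n,np.round(e[0],1),np.round(e[1],1),np.round(onz(s,*e[0],z),4))
E
python3 -c "
from h import *
s=np.load('pics/w1.npz'); tops(s)
im=s['image']; m=cv2.inRange(cv2.cvtColor(im,cv2.COLOR_RGB2HSV),(8,70,60),(25,255,255)); m[265:]=0;m=cv2.morphologyEx(m,cv2.MORPH_CLOSE,np.ones((9,9)))
q=max(cv2.findContours(m,0,1)[0],key=cv2.contourArea)
r=cv2.minAreaRect(np.array([onz(s,*p[0],.012)[:2] for p in q],np.float32));print(r)
a=np.radians(7.46);u=np.array([np.cos(a),np.sin(a)]);v=np.array([-u[1],u[0]])
for x,y in((316,80),(314,157),(310,223)): print(onz(s,x,y,.012))
"
```

```text
blue [303.4  78.2] [54.4 56.5] [0.5436 0.2825 0.097 ]
((0.5555558204650879, 0.1802503764629364), (0.1689695417881012, 0.33847692608833313), 7.664118766784668)
[0.57097118 0.28490597 0.012     ]
[0.58685163 0.18514154 0.012     ]
[0.59941472 0.08611732 0.012     ]
```

```bash
python3 -c "
from h import *
go(.545,.2828,.13,97.5);go(.545,.2828,.043,97.5)"
```

```text
go [ 88.4  47.5 169.7] [-0.1  0.  -0.2] t 2.02 tcp [0.5093 0.1892 0.2998] F [-0.2 -0.3  0.5] gap 0.999
go [ 88.4  47.6 256.7] [-0.1  0.  -0.2] t 2.02 tcp [0.5093 0.1892 0.2998] F [-0.2 -0.3  0.5] gap 0.999
```

Emit:
move_arm:
  commands: "28 15 45 0 0 0 1; 58 32 90 0 0 0 1; 88 47 130 0 0 0 1; 88 47 165 0 0 0 1; 88 47 170 0 0 0 1"

```text
t: 2.65
tcp_pos: [0.544, 0.2785, 0.1274]
tool_rot: [0.663, 0.749, -0.003, -0.002]
force: [-1.3, -0.5, 0.4]
finger_gap: 1.0
gripper_force: 0.0
```

```bash
python3 -c "
from h import *
s=snap('wrist','w2');tops(s);go(.545,.2828,.043)"
```

```text
blue [261.2 205.6] [ 92.1 115.1] [0.5438 0.2921 0.097 ]
go [ 4.1  0.9 85.6] [-0.2  0.1 -0.6] t 2.7 tcp [0.545  0.2787 0.1286] F [ 0.3 -0.6 -0.7] gap 1.0
```

View pics/w2.png

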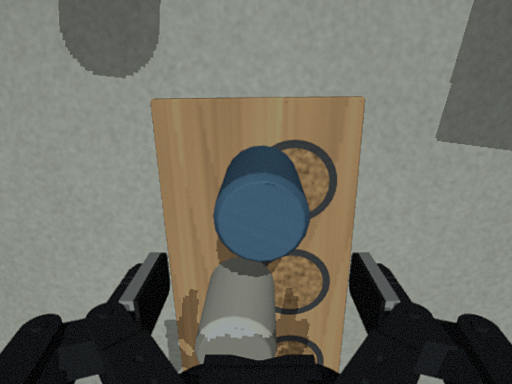

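```bash
python3 -c "
from h import *
s=np.load('pics/w2.npz'); print(onz(s,262,217,.097),onz(s,295,179,.012),onz(s,295,281,.012))"
```

```text
[0.54519469 0.28499148 0.097     ] [0.57336171 0.28604778 0.012     ] [0.58948914 0.1858991  0.012     ]
```

The crop-free wrist view shows the blue top at (262,217), which gives (0.545, 0.284). That matches the earlier estimate. I'll descend and grasp.

Emit:
move_arm:
  commands: "5 0 20 0 0 0 1; 5 0 45 0 0 0 1; 5 0 70 0 0 0 1; 5 0 85 0 0 0 1; 5 0 85 0 0 0 1"
  grip_force: 60

```text
t: 3.32
tcp_pos: [0.5455, 0.2849, 0.0455]
tool_rot: [0.663, 0.749, -0.0, -0.0]
force: [0.1, -0.5, -0.6]
finger_gap: 1.001
gripper_force: 0.0
```

Emit:
move_arm:
  commands: "0 0 0 0 0 0 0.5; 0 0 0 0 0 0 0; 0 0 0 0 0 0 0; 0 0 0 0 0 0 0; 0 0 0 0 0 0 0"

```text
t: 3.95
tcp_pos: [0.5459, 0.2857, 0.0472]
tool_rot: [0.662, 0.749, 0.001, 0.001]
force: [-0.3, -0.1, 5.1]
finger_gap: 0.703
gripper_force: 64.7
```

```bash
python3 -c "
from h import *
go(.545,.2835,.043);print(telemetry.sense()['gripper_force'])"
```

```text
go [-2.1 -1.2  4.2] [ 0.1 -0.  -0.4] t 3.95 tcp [0.5459 0.2857 0.0472] F [-0.3 -0.1  5.1] gap 0.703
64.71756298094988
```

```bash
python3 -c "
from h import *
t=np.load('pics/side0.npz'); print((proj(t,[.600,-.1917,.042])-[190,165])*4.5+1.75)
s=np.load('pics/w1.npz')
go(.5455,.2835,.17,98);go(.600,-.1917,.17,98)"
```

```text
[293.40873278  60.20491255]
go [  -2.2   -0.4 -122.8] [ 0.1 -0.  -0.9] t 3.95 tcp [0.5459 0.2857 0.0472] F [-0.3 -0.1  5.1] gap 0.703
go [-480.5   -4.8 -122.9] [ 0.1 -0.  -0.9] t 3.95 tcp [0.5459 0.2857 0.0472] F [-0.3 -0.1  5.1] gap 0.703
```

Emit:
move_arm:
  commands: "0 0 -15 0 0 0 0; 0 0 -45 0 0 0 0; 0 0 -85 0 0 0 0; 0 0 -115 0 0 0 0; -20 0 -123 0 0 0 0"

```text
t: 4.58
tcp_pos: [0.549, 0.2666, 0.1714]
tool_rot: [0.661, 0.75, 0.003, 0.002]
force: [-0.3, 0.3, -2.1]
finger_gap: 0.707
gripper_force: 65.5
```

Emit:
move_arm:
  commands: "-45 -1 0 0 0 0 0; -100 -2 0 0 0 0 0; -155 -3 0 0 0 0 0; -210 -3 0 0 0 0 0; -265 -4 0 0 0 0 0"

```text
t: 5.2
tcp_pos: [0.5751, -0.0006, 0.1676]
tool_rot: [0.663, 0.749, -0.001, -0.001]
force: [1.1, 0.1, -2.2]
finger_gap: 0.703
gripper_force: 65.5
```

Emit:
move_arm:
  commands: "-50 0 0 0 0 0 0; -100 0 0 0 0 0 0; -150 0 0 0 0 0 0; -185 0 0 0 0 0 0; -195 0 0 0 0 0 0"

```text
t: 5.82
tcp_pos: [0.599, -0.1945, 0.1674]
tool_rot: [0.664, 0.748, -0.0, -0.001]
force: [-0.5, 0.6, -2.3]
finger_gap: 0.706
gripper_force: 65.4
```

```bash
python3 -c "
from h import *
snap('wrist','w3');snap('top','t3');go(.600,-.191,.095,98)"
```

```text
go [ 1.1  1.3 72.5] [-0.1 -0.1 -1.1] t 5.92 tcp [ 0.599  -0.1923  0.1675] F [-0.4  0.8 -2.9] gap 0.701
```

View pics/w3.png

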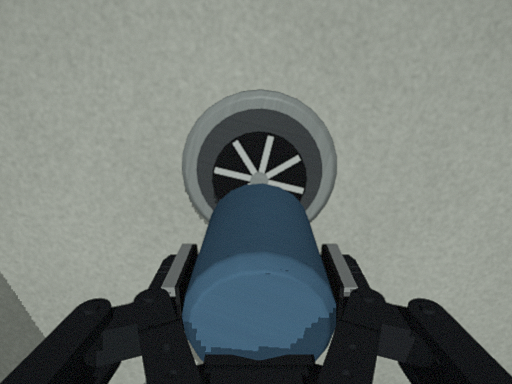

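The wrist view shows the held blue cup, with the star hub at about (259,178) just beyond it.

```bash
python3 -c "
from h import *
s=np.load('pics/w3.npz'); print(onz(s,259,178,.042))
print('mouth bottom z .132 far edge',onz(s,262,184,.132))
print(np.round(proj(s,[.599,-.1923,.132]),0))"
```

```text
[ 0.5989919 -0.192498   0.042    ]
mouth bottom z .132 far edge [ 0.59806594 -0.16917059  0.132     ]
[259. 220.]
```

```bash
python3 -c "
from h import *
s=np.load('pics/w3.npz'); im=s['image']
print('top far edge',onz(s,262,252,.217),'L',onz(s,184,305,.217),'R',onz(s,336,305,.217))
hsv=cv2.cvtColor(im,cv2.COLOR_RGB2HSV)
print([(y,hsv[y,262].tolist()) for y in list(range(178,192,2))+list(range(240,264,3))])"
```

```text
top far edge [ 0.59697935 -0.16570515  0.217     ] L [ 0.57215432 -0.19024995  0.217     ] R [ 0.62563265 -0.18375827  0.217     ]
[(178, [77, 14, 131]), (180, [77, 17, 132]), (182, [87, 18, 126]), (184, [104, 120, 85]), (186, [102, 121, 84]), (188, [103, 119, 86]), (190, [102, 127, 86]), (240, [103, 127, 84]), (243, [105, 117, 85]), (246, [102, 119, 88]), (249, [102, 114, 87]), (252, [102, 116, 99]), (255, [103, 116, 114]), (258, [104, 114, 116]), (261, [103, 122, 117])]
```

Emit:
move_arm:
  commands: "4 0 25 0 0 0 0; 4 0 50 0 0 0 0; 4 0 72 0 0 0 0; 4 0 82 0 0 0 0; 4 0 82 0 0 0 0"

```text
t: 6.55
tcp_pos: [0.599, -0.186, 0.0857]
tool_rot: [0.662, 0.75, -0.0, -0.001]
force: [0.2, -0.5, -1.7]
finger_gap: 0.705
gripper_force: 65.4
```

Emit:
move_arm:
  commands: "0 0 3 0 0 0 0; 0 0 6 0 0 0 0; 0 0 9 0 0 0 0; 0 0 12 0 0 0 0; 0 0 12 0 0 0 0"

```text
t: 7.18
tcp_pos: [0.5999, -0.1875, 0.0749]
tool_rot: [0.662, 0.749, 0.0, 0.0]
force: [-0.2, 0.0, 3.0]
finger_gap: 0.705
gripper_force: 65.8
```

Emit:
move_arm:
  commands: "0 0 3 0 0 0 0; 0 0 6 0 0 0 0; 0 0 9 0 0 0 0; 0 0 11 0 0 0 0; 0 0 11 0 0 0 0"

```text
t: 7.8
tcp_pos: [0.5999, -0.1876, 0.067]
tool_rot: [0.662, 0.749, -0.0, 0.001]
force: [-5.2, 2.3, 22.8]
finger_gap: 0.705
gripper_force: 67.7
```

Emit:
move_arm:
  commands: "0 0 0 0 0 0 0; 0 0 0 0 0 0 0; 0 0 0 0 0 0 0; 0 0 0 0 0 0 0; 0 0 0 0 0 0 0"

```text
t: 8.43
tcp_pos: [0.5999, -0.1876, 0.067]
tool_rot: [0.662, 0.749, -0.0, 0.001]
force: [-5.1, 1.6, 22.1]
finger_gap: 0.708
gripper_force: 67.6
```

```bash
python3 -c "
from h import *
snap('side','s4');s=snap('wrist','w4');go(.6,-.188,.06,98)
a=cv2.imread('pics/s4.png')[140:260,190:340];b=cv2.imread('pics/w4.png')
cv2.imwrite('pics/c4.png',np.hstack([cv2.resize(a,(400,320)),cv2.resize(b,(400,320))]))"
```

```text
go [-0.4  0.   7. ] [ 0.1  0.1 -0.9] t 8.53 tcp [ 0.5999 -0.1876  0.067 ] F [-6.6  2.  21.8] gap 0.705
```

View pics/c4.png

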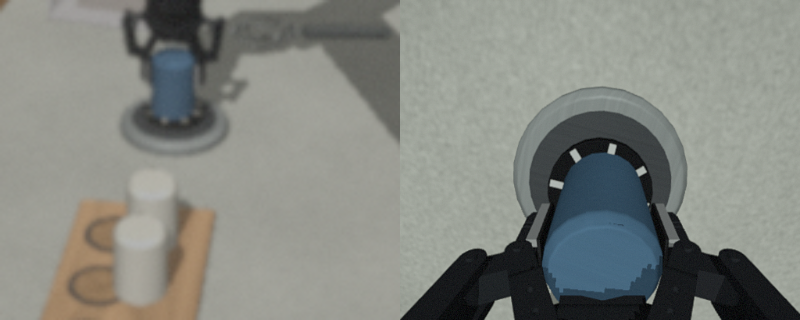

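The pad is fully down (held for more than 0.6 s) and the blue cup is centred on it, with the white star ribs showing evenly around the rim. Now I'll lift and carry it back.

Emit:
move_arm:
  commands: "0 0 -8 0 0 0 0; 0 0 -30 0 0 0 0; 0 0 -65 0 0 0 0; 0 0 -98 0 0 0 0; 0 0 -104 0 0 0 0"

```text
t: 9.15
tcp_pos: [0.601, -0.188, 0.1689]
tool_rot: [0.662, 0.749, 0.001, 0.002]
force: [0.4, -0.1, -2.7]
finger_gap: 0.703
gripper_force: 65.5
```

```bash
python3 -c "
from h import *
go(.5735,.2875,.170,97.5)"
```

```text
go [475.3  31.   -2.2] [ 0.2  0.1 -0.5] t 9.15 tcp [ 0.601  -0.188   0.1689] F [ 0.4 -0.1 -2.7] gap 0.703
```

Emit:
move_arm:
  commands: "45 3 0 0 0 0 0; 100 6 0 0 0 0 0; 155 10 0 0 0 0 0; 210 13 0 0 0 0 0; 265 17 0 0 0 0 0"

```text
t: 9.78
tcp_pos: [0.5827, 0.0794, 0.1652]
tool_rot: [0.662, 0.749, -0.001, -0.001]
force: [0.9, 0.2, -2.0]
finger_gap: 0.704
gripper_force: 65.5
```

Emit:
move_arm:
  commands: "55 4 0 0 0 0 0; 110 7 0 0 0 0 0; 165 11 0 0 0 0 0; 198 13 0 0 0 0 0; 210 14 0 0 0 0 0"

```text
t: 10.4
tcp_pos: [0.5706, 0.2897, 0.1651]
tool_rot: [0.661, 0.75, -0.001, -0.001]
force: [0.8, -0.7, -2.2]
finger_gap: 0.704
gripper_force: 65.4
```

Emit:
move_arm:
  commands: "0 0 20 0 0 0 0; 0 0 45 0 0 0 0; 0 0 65 0 0 0 0; 0 0 75 0 0 0 0; 0 0 75 0 0 0 0"

```text
t: 11.02
tcp_pos: [0.5716, 0.2869, 0.0911]
tool_rot: [0.663, 0.749, -0.001, -0.001]
force: [0.0, 0.0, -1.5]
finger_gap: 0.703
gripper_force: 65.4
```

```bash
python3 -c "
from h import *
s=snap('wrist','w5');go(.5735,.2875,.048,97.5)
for X in([.5736,.2845,.012],[.5867,.1854,.012]): print(proj(s,X))"
```

```text
go [ 0.   1.2 44. ] [-0.   0.  -0.5] t 11.07 tcp [0.5723 0.2873 0.092 ] F [-0.6  0.2 -1.6] gap 0.709
[260.94010954 201.65608887]
[261.7256317  311.43284502]
```

View pics/w5.png

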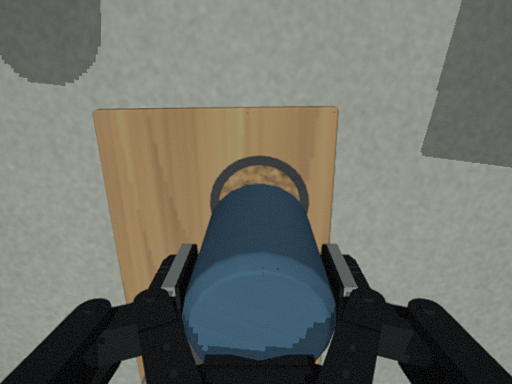

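Disc rim is centred at about (260,201), as predicted, and the cup is in line with it. I'll lower it gently.

Emit:
move_arm:
  commands: "1 1 12 0 0 0 0; 1 1 24 0 0 0 0; 1 1 34 0 0 0 0; 1 1 40 0 0 0 0; 1 1 41 0 0 0 0"

```text
t: 11.7
tcp_pos: [0.5727, 0.2889, 0.0506]
tool_rot: [0.662, 0.749, -0.0, -0.0]
force: [0.5, 0.0, -2.2]
finger_gap: 0.703
gripper_force: 65.5
```

Emit:
move_arm:
  commands: "0 0 1 0 0 0 0; 0 0 2 0 0 0 0; 0 0 3 0 0 0 0; 0 0 4 0 0 0 0; 0 0 4 0 0 0 0"

```text
t: 12.32
tcp_pos: [0.573, 0.289, 0.0473]
tool_rot: [0.662, 0.749, -0.0, -0.0]
force: [-0.1, -1.0, -2.1]
finger_gap: 0.703
gripper_force: 65.5
```

Emit:
move_arm:
  commands: "0 0 1 0 0 0 0; 0 0 2 0 0 0 0; 0 0 2 0 0 0 0; 0 0 2 0 0 0 0; 0 0 2 0 0 0 0"

```text
t: 12.95
tcp_pos: [0.5731, 0.289, 0.0472]
tool_rot: [0.662, 0.749, 0.0, 0.0]
force: [-3.7, -1.2, 8.3]
finger_gap: 0.706
gripper_force: 66.4
```

Emit:
move_arm:
  commands: "0 0 -1 0 0 0 0; 0 0 -1 0 0 0 0; 0 0 -1 0 0 0 0.8; 0 0 -1 0 0 0 1; 0 0 -1 0 0 0 1"
  grip_force: 20

```text
t: 13.58
tcp_pos: [0.5731, 0.289, 0.046]
tool_rot: [0.662, 0.749, 0.0, -0.0]
force: [-0.4, -0.1, -0.3]
finger_gap: 1.003
gripper_force: 0.0
```

Emit:
move_arm:
  commands: "0 0 0 0 0 0 1; 0 0 -20 0 0 0 1; 0 0 -45 0 0 0 1; 0 0 -70 0 0 0 1; 0 0 -84 0 0 0 1"

```text
t: 14.2
tcp_pos: [0.5741, 0.2894, 0.1332]
tool_rot: [0.662, 0.749, 0.002, 0.001]
force: [-0.3, -0.1, -0.1]
finger_gap: 0.998
gripper_force: 0.0
```

```bash
python3 -c "
from h import *
s=snap('wrist','w6');go(.5402,.1795,.13,97.5)
a=cv2.imread('pics/w6.png'); cv2.imwrite('pics/c6.png',a)"
```

```text
go [-105.1  -47.9    4. ] [ 0.3 -0.1 -0.5] t 14.25 tcp [0.5748 0.2896 0.1344] F [0.1 0.1 1.8] gap 1.0
```

View pics/c6.png

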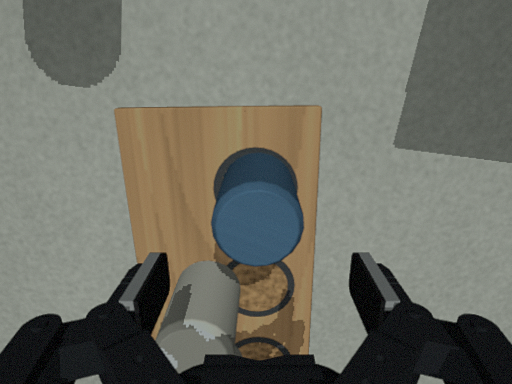

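The image shows the blue cup top at (257,222), covering its disc, with the dark rim showing evenly at the sides (214 to 298) and a thin rim at the far edge. It is well centred. I have now used all 10 picture views, so everything from here is numeric.

```bash
python3 -c "
from h import *
s=np.load('pics/w6.npz'); print('blue',onz(s,257,222,.097))
s=np.load('pics/w1.npz'); im=s['image']; 
for p in((283,174),(283,150),(282,246),(282,215),(200,150)): print(p,im[p[1],p[0]])
for th in(130,150):
  m=cv2.inRange(im,(th,)*3,(255,)*3); m[:,:245]=0;m[:,320:]=0;m[:120]=0;m[280:]=0
  m=cv2.morphologyEx(m,cv2.MORPH_OPEN,np.ones((5,5)))
  for q in cv2.findContours(m,0,1)[0]:
    if cv2.contourArea(q)>300: e=cv2.fitEllipse(cv2.convexHull(q)); print(th,e,onz(s,*e[0],.097))
"
```

```text
blue [0.57333624 0.28977307 0.097     ]
(283, 174) [144 151 149]
(283, 150) [145 151 144]
(282, 246) [144 150 149]
(282, 215) [116 118 110]
(200, 150) [128 132 124]
130 ((281.7362365722656, 246.2133026123047), (41.85446548461914, 43.148475646972656), 73.04557037353516) [0.55097614 0.08792717 0.097     ]
130 ((283.083984375, 173.12838745117188), (46.865169525146484, 47.733116149902344), 19.894777297973633) [0.53834556 0.17964034 0.097     ]
```

```bash
python3 -c "
from h import *
s=np.load('pics/w6.npz'); a=np.radians(7.5);v=np.array([-np.sin(a),np.cos(a)]);u=np.array([v[1],-v[0]])
print('dL from rim top',onz(s,256,148,.012)[:2]-.037*v,'u from sides',onz(s,214,186,.012)[:2],onz(s,298,186,.012)[:2])
print('dM from bottom rim',onz(s,257,315.5,.012)[:2]+.037*v, 'right',onz(s,294,287,.012)[:2]-.037*u)
print('board far edge mid',onz(s,219,107,.012)[:2]-.17*v+.03*u)
im=s['image'];g=cv2.cvtColor(im,cv2.COLOR_RGB2GRAY);print([(y,im[y,257].tolist()) for y in range(142,164,2)]);print([(y,im[y,257].tolist()) for y in range(255,274,2)])"
```

```text
dL from rim top [0.57364207 0.28177158] u from sides [0.53650813 0.28072875] [0.60921272 0.2896697 ]
dM from bottom rim [0.58567118 0.18453885] right [0.58567438 0.18149398]
board far edge mid [0.58713537 0.18338746]
[(142, [147, 119, 83]), (144, [149, 121, 87]), (146, [140, 115, 81]), (148, [54, 53, 56]), (150, [50, 53, 55]), (152, [46, 58, 61]), (154, [43, 63, 77]), (156, [41, 61, 78]), (158, [40, 61, 76]), (160, [44, 66, 80]), (162, [38, 58, 75])]
[(255, [57, 88, 109]), (257, [60, 85, 107]), (259, [63, 94, 112]), (261, [56, 86, 110]), (263, [62, 94, 113]), (265, [49, 74, 93]), (267, [100, 80, 55]), (269, [101, 80, 51]), (271, [99, 79, 52]), (273, [95, 74, 49])]
```

Emit:
move_arm:
  commands: "-30 -14 0 0 0 0 1; -65 -30 0 0 0 0 1; -95 -44 2 0 0 0 1; -105 -49 4 0 0 0 1; -105 -49 4 0 0 0 1"
  grip_force: 25

```text
t: 14.88
tcp_pos: [0.5372, 0.1786, 0.1262]
tool_rot: [0.663, 0.749, -0.0, -0.0]
force: [0.2, -0.1, 0.9]
finger_gap: 1.0
gripper_force: 0.0
```

```bash
python3 -c "
from h import *
s=snap('wrist','w7');go(.5395,.1795,.046,97.5);im=s['image']
a=np.radians(7.5);v=np.array([-np.sin(a),np.cos(a)])
print('exp A',proj(s,[.5395,.1795,.097]),'dM',proj(s,[.5867,.1854,.012]))
for y in(205,215,225,235): print(y,''.join('%4d'%int(im[y,x].mean()) for x in range(200,330,4)))
x=int(proj(s,[.5395,.1795,.097])[0]);print(x,[(y,int(im[y,x].mean())) for y in range(130,290,5)])"
```

```text
go [ 0.   1.7 80.3] [ 0.  -0.  -0.5] t 14.93 tcp [0.5377 0.1792 0.1263] F [ 0.5  0.1 -0.1] gap 0.997
exp A [262.30118844 226.63266009] dM [317.50474291 183.19121944]
205  125 123 125 116 116 144 153 158 157 157 159 158 157 157 157 159 159 158 159 156 157 156 158 157 149 144 107 112 100 106 109  97 107
215  126 122 126 117 140 150 159 159 155 157 157 157 157 157 159 156 159 156 159 156 157 156 157 157 158 155 133 116 113 114 114 111  81
225  128 123 125 116 136 158 158 157 158 158 157 158 155 158 157 156 157 159 158 156 158 155 157 155 156 158 145 125 110 110 118 127 120
235  127 126 125 122 120 157 157 158 157 157 159 156 159 157 157 158 158 157 158 160 158 157 159 157 157 158 137 120 122 127 127 124 126
262 [(130, 112), (135, 109), (140, 112), (145, 112), (150, 112), (155, 121), (160, 123), (165, 121), (170, 123), (175, 121), (180, 123), (185, 157), (190, 157), (195, 158), (200, 158), (205, 157), (210, 158), (215, 157), (220, 158), (225, 158), (230, 158), (235, 159), (240, 156), (245, 158), (250, 155), (255, 156), (260, 157), (265, 156), (270, 65), (275, 65), (280, 117), (285, 120)]
```

Emit:
move_arm:
  commands: "0 1 20 0 0 0 1; 0 1 45 0 0 0 1; 0 1 68 0 0 0 1; 0 1 79 0 0 0 1; 0 1 79 0 0 0 1"

```text
t: 15.55
tcp_pos: [0.5381, 0.1796, 0.0467]
tool_rot: [0.662, 0.749, -0.0, -0.0]
force: [1.5, 0.6, 0.4]
finger_gap: 1.003
gripper_force: 0.0
```

Emit:
move_arm:
  commands: "0 0 0 0 0 0 0.6; 0 0 0 0 0 0 0.2; 0 0 0 0 0 0 0; 0 0 0 0 0 0 0; 0 0 0 0 0 0 0"

```text
t: 16.18
tcp_pos: [0.5389, 0.1792, 0.0484]
tool_rot: [0.662, 0.749, 0.001, 0.001]
force: [-0.6, 0.8, 6.5]
finger_gap: 0.681
gripper_force: 28.2
```

```bash
python3 -c "
from h import *
go(.5867,.1854,.046,97.5)"
```

```text
go [ 0.3 48.2  2.5] [ 0.1 -0.  -0.5] t 16.18 tcp [0.5389 0.1792 0.0484] F [-0.6  0.8  6.5] gap 0.681
```

Emit:
move_arm:
  commands: "0 6 0 0 0 0 0; 0 16 0 0 0 0 0; 0 27 0 0 0 0 0; 0 38 0 0 0 0 0; 0 45 0 0 0 0 0"

```text
t: 16.8
tcp_pos: [0.579, 0.184, 0.0486]
tool_rot: [0.662, 0.749, -0.003, -0.003]
force: [-10.5, -0.7, 16.5]
finger_gap: 0.686
gripper_force: 29.3
```

Emit:
move_arm:
  commands: "0 3 0 0 0 0 0; 0 3 0 0 0 0 0; 0 3 0 0 0 0 0; 0 3 0 0 0 0 0; 0 3 0 0 0 0 0"

```text
t: 17.42
tcp_pos: [0.5822, 0.1844, 0.0485]
tool_rot: [0.662, 0.749, -0.003, -0.002]
force: [-7.8, -0.3, 14.0]
finger_gap: 0.687
gripper_force: 29.0
```

```bash
python3 -c "
from h import *
go(.5867,.1854,.046,97.5)"
```

```text
go [0.5 4.7 2.5] [-0.4  0.  -0.4] t 17.43 tcp [0.5822 0.1844 0.0485] F [-7.8 -0.3 14. ] gap 0.687
```

Emit:
move_arm:
  commands: "0 2 -1 0 0 0 0; 0 4 -1 0 0 0 0; 0 5 -1 0 0 0 0; 0 5 -1 0 0 0 0; 0 5 -1 0 0 0 0"

```text
t: 18.05
tcp_pos: [0.5893, 0.1852, 0.0485]
tool_rot: [0.662, 0.749, -0.001, -0.001]
force: [-4.4, -1.2, 7.0]
finger_gap: 0.69
gripper_force: 28.2
```

Emit:
move_arm:
  commands: "0 -2 -1 0 0 0 0; 0 -4 -1 0 0 0 0; 0 -4 -1 0 0 0 0; 0 -4 -1 0 0 0 0; 0 -4 -1 0 0 0 0"

```text
t: 18.68
tcp_pos: [0.587, 0.1849, 0.0492]
tool_rot: [0.662, 0.749, 0.0, 0.0]
force: [-0.7, -0.1, -2.4]
finger_gap: 0.689
gripper_force: 27.3
```

Emit:
move_arm:
  commands: "0 0 0 0 0 0 0.9; 0 0 0 0 0 0 1; 0 0 0 0 0 0 1; 0 0 -15 0 0 0 1; 0 0 -40 0 0 0 1"

```text
t: 19.3
tcp_pos: [0.5864, 0.1849, 0.0898]
tool_rot: [0.662, 0.749, -0.001, -0.001]
force: [0.2, -0.0, -0.6]
finger_gap: 1.001
gripper_force: 0.0
```

```bash
python3 -c "
from h import *
go(.5525,.0872,.13,97.5)"
```

```text
go [-92.8 -45.7 -40.1] [-0.1  0.  -0.5] t 19.3 tcp [0.5864 0.1849 0.0898] F [ 0.2 -0.  -0.6] gap 1.001
```

Emit:
move_arm:
  commands: "0 0 -30 0 0 0 1; -15 -7 -42 0 0 0 1; -50 -25 -42 0 0 0 1; -85 -42 -41 0 0 0 1; -93 -46 -40 0 0 0 1"

```text
t: 19.92
tcp_pos: [0.551, 0.0845, 0.1293]
tool_rot: [0.663, 0.748, -0.001, -0.001]
force: [0.2, 0.1, 0.7]
finger_gap: 1.003
gripper_force: 0.0
```

Emit:
move_arm:
  commands: "0 0 0 0 0 0 1; 0 0 0 0 0 0 1; 0 0 0 0 0 0 1; 0 0 0 0 0 0 1; 0 0 0 0 0 0 1"

```text
t: 20.55
tcp_pos: [0.5527, 0.0874, 0.1293]
tool_rot: [0.662, 0.749, 0.0, 0.0]
force: [-0.7, -0.3, -0.3]
finger_gap: 1.001
gripper_force: 0.0
```

```bash
cat >> h.py <<'E'
def white(s,x0,x1,y0,y1):
    m=cv2.inRange(cv2.cvtColor(s['image'],cv2.COLOR_RGB2GRAY),148,255); k=np.zeros_like(m); k[y0:y1,x0:x1]=255; m=cv2.morphologyEx(m&k,cv2.MORPH_OPEN,np.ones((5,5)))
    for q in cv2.findContours(m,0,1)[0]:
        if cv2.contourArea(q)>800:
            b=cv2.boundingRect(q); c=(b[0]+b[2]/2-.5,b[1]+b[3]/2-.5); print('white',b,onz(s,*c,.097))
E
python3 -c "
from h import *
s=snap('wrist','w8');go(.5525,.0872,.046,97.5);white(s,170,345,30,350);print(proj(s,[.5525,.0872,.097]),proj(s,[.5867,.1854,.097]))"
```

```text
go [-0.1 -0.2 83.3] [-0.  -0.  -0.4] t 20.6 tcp [0.5527 0.0873 0.1293] F [-0.3  0.3 -0.8] gap 1.0
white (215, 184, 83, 83) [0.55124181 0.08749282 0.097     ]
[258.01033226 225.67335778] [347.75425179  59.98366156]
```

Emit:
move_arm:
  commands: "0 -1 20 0 0 0 1; 0 -1 45 0 0 0 1; 0 -1 70 0 0 0 1; 0 -1 81 0 0 0 1; 0 -1 81 0 0 0 1"
  grip_force: 40

```text
t: 21.22
tcp_pos: [0.5513, 0.0869, 0.0478]
tool_rot: [0.662, 0.749, -0.0, -0.001]
force: [-0.7, -0.8, 0.1]
finger_gap: 0.997
gripper_force: 0.0
```

Emit:
move_arm:
  commands: "0 0 0 0 0 0 0.6; 0 0 0 0 0 0 0.2; 0 0 0 0 0 0 0; 0 0 0 0 0 0 0; 0 0 -1 0 0 0 0"

```text
t: 21.85
tcp_pos: [0.5519, 0.0869, 0.0497]
tool_rot: [0.662, 0.749, 0.0, 0.0]
force: [0.0, -0.3, -1.5]
finger_gap: 0.703
gripper_force: 43.5
```

```bash
python3 -c "
from h import *
go(.5998,.0863,.048,97.5)"
```

```text
go [-6.4 47.5  1.8] [ 0.1  0.  -0.5] t 21.85 tcp [0.5519 0.0869 0.0497] F [ 0.  -0.3 -1.5] gap 0.703
```

Emit:
move_arm:
  commands: "-1 6 0 0 0 0 0; -2 16 0 0 0 0 0; -4 27 0 0 0 0 0; -6 38 0 0 0 0 0; -7 46 0 0 0 0 0"

```text
t: 22.48
tcp_pos: [0.5963, 0.0857, 0.0497]
tool_rot: [0.662, 0.749, -0.002, -0.002]
force: [-6.7, 0.0, 9.4]
finger_gap: 0.702
gripper_force: 44.4
```

Emit:
move_arm:
  commands: "0 1 0 0 0 0 0; 0 1 0 0 0 0 0; 0 1 0 0 0 0 0; 0 1 0 0 0 0 0; 0 1 0 0 0 0 0"

```text
t: 23.1
tcp_pos: [0.5987, 0.0857, 0.0497]
tool_rot: [0.662, 0.749, -0.0, -0.0]
force: [-3.2, -0.9, 5.9]
finger_gap: 0.701
gripper_force: 44.2
```

```bash
python3 -c "
from h import *
go(.5998,.0863,.048,97.5)"
```

```text
go [0.5 1.2 1.7] [-0.  -0.  -0.4] t 23.1 tcp [0.5987 0.0857 0.0497] F [-3.2 -0.9  5.9] gap 0.701
```

Good. I'll release, retreat and verify.

Emit:
move_arm:
  commands: "0 0 -1 0 0 0 0; 0 0 -1 0 0 0 0; 0 0 -1 0 0 0 0.9; 0 0 -1 0 0 0 1; 0 0 -1 0 0 0 1"
  grip_force: 20

```text
t: 23.72
tcp_pos: [0.5994, 0.0857, 0.0504]
tool_rot: [0.662, 0.749, 0.0, 0.0]
force: [-0.5, -0.4, -0.2]
finger_gap: 0.996
gripper_force: 0.0
```

Emit:
move_arm:
  commands: "0 0 0 0 0 0 1; 0 0 -20 0 0 0 1; 0 0 -50 0 0 0 1; 0 0 -90 0 0 0 1; 0 0 -130 0 0 0 1"

```text
t: 24.35
tcp_pos: [0.5989, 0.0857, 0.1814]
tool_rot: [0.662, 0.749, -0.0, -0.0]
force: [1.1, -0.5, -1.2]
finger_gap: 1.007
gripper_force: 0.0
```

```bash
python3 -c "
from h import *
go(.53,.19,.3,97.5)"
```

```text
go [ 112.   -55.6 -118.6] [-0.  -0.  -0.5] t 24.35 tcp [0.5989 0.0857 0.1814] F [ 1.1 -0.5 -1.2] gap 1.007
```

Emit:
move_arm:
  commands: "25 -12 -40 0 0 0 1; 55 -27 -80 0 0 0 1; 85 -43 -110 0 0 0 1; 112 -56 -119 0 0 0 1; 112 -56 -119 0 0 0 1"

```text
t: 24.98
tcp_pos: [0.5289, 0.1915, 0.3006]
tool_rot: [0.661, 0.75, 0.001, 0.001]
force: [0.3, 0.7, 0.3]
finger_gap: 0.997
gripper_force: 0.0
```

Emit:
move_arm:
  commands: "0 0 0 0 0 0 1; 0 0 0 0 0 0 1; 0 0 0 0 0 0 1; 0 0 0 0 0 0 1; 0 0 0 0 0 0 1"

```text
t: 25.6
tcp_pos: [0.53, 0.1897, 0.2991]
tool_rot: [0.662, 0.749, -0.0, -0.0]
force: [-0.7, 0.5, 1.3]
finger_gap: 0.998
gripper_force: 0.0
```

```bash
python3 -c "
from h import *
s=snap('wrist','w9');snap('top','t9');go(.53,.19,.3);tops(s)
im=s['image'];g=cv2.cvtColor(im,cv2.COLOR_RGB2GRAY);hsv=cv2.cvtColor(im,cv2.COLOR_RGB2HSV)
m=cv2.inRange(hsv,(8,70,60),(25,255,255)); m[275:]=0;m=cv2.morphologyEx(m,cv2.MORPH_CLOSE,np.ones((45,45)))
q=max(cv2.findContours(m,0,1)[0],key=cv2.contourArea)
print(cv2.minAreaRect(np.array([onz(s,*p[0],.012)[:2] for p in q],np.float32)))
for n,X in dict(L=[.5736,.2845],M=[.5867,.1854],R=[.5998,.0863]).items():
    p=proj(s,X+[.097]); print(n,p,'bottom',proj(s,X+[.012]))
    x,y=map(int,p); 
    print([int(a) for a in g[y,x-40:x+44:4]]); print([int(a) for a in g[y-60:y+44:4,x]])
"
```

```text
go [ 0.1  0.1 -0.8] [-0.  -0.  -0.5] t 25.7 tcp [0.5299 0.1899 0.2992] F [-0.   0.6  1.1] gap 0.996
blue [311.2  73.3] [55.4 56.3] [0.5721 0.2862 0.097 ]
((0.5542892813682556, 0.1900402009487152), (0.16898620128631592, 0.35875368118286133), 7.622623443603516)
L [312.35817562  75.22538031] bottom [301.7777721  76.5072609]
[91, 55, 31, 50, 76, 77, 76, 75, 76, 75, 79, 76, 78, 75, 78, 74, 76, 68, 127, 132, 130]
[133, 113, 114, 116, 115, 117, 115, 116, 73, 77, 73, 79, 77, 78, 79, 79, 74, 73, 77, 70, 73, 78, 29, 73, 70, 74]
M [308.45945973 169.61470067] bottom [299.36121706 153.38454055]
[112, 116, 49, 50, 126, 148, 150, 148, 145, 147, 148, 147, 147, 147, 147, 147, 125, 113, 133, 135, 128]
[70, 76, 72, 76, 73, 57, 26, 92, 113, 119, 147, 148, 147, 147, 147, 148, 147, 147, 149, 150, 146, 151, 79, 28, 47, 63]
R [304.98981975 248.66916144] bottom [297.15087045 220.04364824]
[109, 115, 72, 76, 87, 144, 148, 149, 149, 145, 149, 146, 147, 147, 148, 148, 121, 135, 134, 137, 134]
[147, 150, 77, 30, 64, 60, 100, 113, 113, 113, 144, 148, 146, 146, 148, 149, 147, 146, 150, 147, 149, 134, 133, 128, 131, 132]
```

The blue cup is within about 2 mm of its disc. The white tops sit within about 2 px of the predicted disc positions. Handing in.

```bash
python3 -c "
from station import ticket
print(ticket.sign_off())"
```

```text
the job is handed in; nothing more can be done
None
```

I pressed the blue cup onto the rinser pad for over half a second, judged by wrist force and height, and handed the job in with one cup on each cork disc, all within about 3 mm by the wrist camera; no verdict came back.

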